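Slack off the ratchet clamp of a cell jig

TASK

Open the ratchet clamp of the battery-cell jig: lift the red pawl up and over by its cross bar until it lies back on its own, then turn the ratchet wheel backwards (counter-clockwise from above) by its black crank knob until the yellow dog presses firmly, but not hard, on the rubber buffer of the stop (about 10 to 30 newtons on the rubber, held for a moment). Leave it resting there, then flip the pawl back down onto the teeth and let go. Do not force the wheel against the pawl, and leave the cell pack, tape roll, knife and screwdriver where they are.

Things in the scene. Friction and masses are not known exactly. Their poses are not given: they have to be found in the camera images.
- jig: Plywood clamp jig fixed to the bench: board 240 x 460 x 15 mm (centre 15 mm to +x of the origin). Origin on the bench, under the wheel's vertical axis; x away from the robot, y left at yaw 0 (yaw within 0.2 rad). Fence at its -y end, stop at +y. 'Jig frame' means from here, in mm. From the start the knob swings round the side nearer the robot.
- wheel: Steel ratchet wheel lying flat, 140 mm across, top face at height 50 mm, 12 saw teeth 8 mm high at 58 mm radius. Origin = jig's. Its yaw equals the jig's at the start and grows as it turns back (counter-clockwise from above), which the pawl blocks. Blue crank arm (height 68 to 76 mm) points 1.92 rad from its +x. It stays where left: friction 0.15 N m (2 N at the knob). 1 rad moves the jaw 30 mm.
- knob_grip (a point): Middle of the black upright crank knob, height 103 mm, 72 mm from the wheel's axis. The knob is 22 mm across, height 77 to 124 mm, and spins freely on its pin, so a gripper that holds it need not turn.
- wheel_axis (a point): Fixed point on the wheel's axis at the height of knob_grip (103 mm).
- pawl: Red pawl, 12 mm wide, 60 mm long, 0.12 kg. Origin on its level hinge (along jig x), jig frame (58,60,72). At the start its z is up (tilt 0), its arm points to jig -y, nose behind a tooth. Lifted, it swings up and over to jig +y: tilt 1.57 upright, 2.1 leaning back at its limit. No spring: let go below 1.5 rad it falls down, beyond 1.65 it falls back and stays. On a tooth top it rests at 0.1.
- pawl_bar (a point): Grip point on the pawl's steel cross bar: rod 10 mm across, parallel to the hinge and 50 mm from it, reaching 6 to 62 mm from the pawl's middle to jig +x, then a red cap 15 mm across. This point is 40 mm from the pawl's middle, free on both sides and below. At the start jig frame (98,10,72).
- pawl_hinge (a point): Fixed point on the pawl's hinge line, level with pawl_bar along it: jig frame (98,60,72).
- jaw: Sliding clamp jaw: plywood block 110 mm wide, top at height 67 mm, beside the cell pack; its steel rack runs under the wheel to the yellow dog. Origin at the jig's when shut; slides to jig +y, 30 mm for each radian that the wheel turns back.
- dog_face (a point): Centre of the +y face of the yellow dog (24 mm wide, top at height 54 mm) at the rack's end; jig frame (30,105,37) when shut.
- stop: Plywood stop block 50 x 30 x 45 mm fixed on the board at jig x = 30 mm, its place different each time; origin under its centre. It carries a black rubber buffer (20 mm across, 14 mm long) on a screw, pointing at the dog: the rubber's front face is 30 to 50 mm to the block's -y, as the screw was set (not measured: find it by feel). Rubber: 40 N for each mm.
- buffer_axis (a point): Fixed point inside the stop block on the buffer's axis, height 37 mm, above the stop's origin. The dog meets the rubber after 30 to 68 mm of travel (1.0 to 2.27 rad of the wheel). 10 N along the knob's path gives about 19 N on the rubber, after friction.
- cell_pack: Ten upright lilac cells as one pack, 96 x 38 x 65 mm, loose on the board between fence and jaw; origin under its centre; 0.48 kg.
- tape_roll: White tape roll lying flat, 100 mm across, 24 mm tall, loose on the bench.
- knife: Red snap-off knife, 125 mm long, loose on the bench.
- screwdriver: Yellow-handled screwdriver, loose on the bench.

How it is judged:
On the way, in this order (a step that is already met when the one before it is completed fails the run):
1. the pawl is lifted up and over and lies back (tilt over 1.8 rad) before the jaw has moved 10 mm (angle between pawl's own z axis and vertical above 1.8 rad and y of dog_face in the frame of jig below 0.115 m), for 0.2 s.
2. with the pawl still back, the dog presses on the rubber buffer with more than 8 N (angle between pawl's own z axis and vertical above 1.6 rad and contact force between jaw and stop above 8 N), for 0.3 s.
At the end, for the whole second after the job is handed in: The pawl lies down on the wheel's teeth (tilt under 0.25 rad), the dog still touches the rubber buffer (over 0.5 N), and wheel and pawl are still (angle between pawl's own z axis and vertical below 0.25 rad and contact force between jaw and stop above 0.5 N and angular speed of wheel below 0.05 rad/s and angular speed of pawl below 0.1 rad/s).
It fails at once if the dog is forced onto the rubber buffer with more than 40 N (contact force between jaw and stop above 40 N).
It fails at once if the wheel is forced against the pawl with more than 25 N (contact force between wheel and pawl above 25 N).
It fails at once if the cell pack is shifted more than 8 mm (distance of cell_pack from where it was at the start of the episode above 0.008 m).
It fails at once if the tape roll, knife or screwdriver is shifted more than 15 mm (distance of any of tape_roll, knife, screwdriver from where it was at the start of the episode above 0.015 m).
It also fails if it takes over 72 s, if anything falls off the work surface, if the arm or the gripper's body presses on something with over 40 N, if the wrist force passes 120 N, or if a joint passes its speed limit or range.

ROBOT

A 6-joint arm with a two-finger parallel gripper is mounted at the origin on the work surface. World frame = base frame: x ahead of the robot, y to its left, z up, the work surface at z = 0. Lengths are in m, angles in rad, forces in N, time in s.
With the tool pointing down it reaches from about 0.225 to 0.725 m from the base axis. Payload 3.1 kg.
Tool frame: the origin (TCP) lies at the very end of the fingers, on their centre line; the grasp point (between the pads) lies 19 mm behind it (env.grip_point_offset is the distance from the TCP to the grasp point, in m); z points along the fingers, y is the line along which they close (so a half turn about z gives the same grasp; the last joint's range is limited). The gripper opens to 85 mm and grips with 20 to 120 N. Pads are 22 mm wide; open, the fingers measure 114 mm over their backs; the gripper's body (76 mm by 85 mm) begins 54 mm behind the grasp point. The pads swing forward as they close: fully open they stand 13 mm farther back than shut.
Start: joints at [-1.352, 0.048, 0.099, 1.622, 0, 1.443], TCP at [0.178, -0.494, 0.231] pointing down, gripper open.
Joint ranges: [-2.91, 2.91], [-0.99, 1.94], [-1.21, 1.42], [-2.12, 2.29], [-1.49, 1.47], [-3.14, 3.14]. Speed limits (rad/s): [2.79, 2.79, 3.14, 3.14, 3.14, 3.14].

INTERFACE

Orientations are given as a rotation vector (axis times angle).
In Python, from workcell import env gives the robot as it stands.
- The arm moves only by the shell command python3 -m creep 'ROWS' [FORCE]. ROWS is a JSON object of lists of equal length, an entry for each row: "dr": the turn, a rotation vector about the tool's x, y, z in degrees, a list of three; "delta_pos": the shift along the tool's x, y, z in m, a list of three; "grip": the opening, from 0 (shut) to 1 (fully open). In form: {"dr": [[ax, ay, az], ...], "delta_pos": [[x, y, z], ...], "grip": [grip, ...]}. A call has 1 to 12 rows; each row is the pose to reach, as a shift and turn from the pose commanded when the call began, along the tool's axes at that moment; what a row does not reach only later rows make up. A row lasts 1/10 s, in which the tool goes at most 50 mm and 8.59 degrees, less where a joint would pass 70% of its speed; a pose out of reach is approached as far as the arm can. A call with a gripper value outside its range is refused whole. The fingers move at their own pace and stop on an object; FORCE is the grip in N (left out, the last holds). Time passes only in rows, so rows that repeat a pose let the fingers close. It gives the time, the measured TCP pose, the force, the opening and the grip force at its end, in the units of the state.
- env.sense(): the state, without advancing time (a new reading comes with each control period).
- env.grab_frame(name): name is "scene" or "side" or "wrist"; returns a dict with "color" (480x640x3 uint8, blue, green, red), "z_map" (480x640 float32, m along the optical axis (not along the pixel's ray), 0 where there is no reading), "intrinsics" (3x3 intrinsics, pixels), "R" (3x3) and "t" (3): a world point X has camera coordinates R X + t. Camera axes: x right, y down, z forward; pixel columns grow to the right and rows downward; lengths in m; the calibration is good to about 2 mm. A picture is of the moment at which its call begins.
- env.finish_job(): hands the job in; it is judged then, once.
The state is a dict: "time": time; "q": joint angles; "dq": joint speeds; "effort": joint torques, N m; "ee_pos": TCP position; "tool_rot": TCP orientation; "force": force on the tool from outside, world axes, zero at the start; "moment": the same for the moment, N m; "opening": finger opening in m; "finger_force": force on a finger pad.
Only numpy, scipy, OpenCV 4.12 (cv2) and the standard library are available. Lean on these libraries where they do the work, as an engineer would, in place of code of your own. Each camera call takes 0.05 s, during which the arm holds its last target. There are 200 camera calls.

## Working session

There is one attempt and no reset: what is moved stays moved. The work goes in short steps, Python scripts to look and compute and a shell command to move; the robot and the scene stay as the last step left them, time stands still between calls to the robot, and variables do not carry over. Pictures are saved under pics/ and viewed, at most 10 in all, crops included, and the job is handed in when it is done.

```bash
mkdir -p pics; ls
python3 - <<'E'
from workcell import env
import cv2,numpy as np
s=env.sense();print(s)
a=env.grab_frame("scene");b=env.grab_frame("side")
np.savez('f0.npz',**{k+n:f[k] for n,f in(('a',a),('b',b)) for k in f})
cv2.imwrite('pics/a.png',a['color']);cv2.imwrite('pics/b.png',b['color'])
E
```

```text
pics
{'time': 0.0, 'q': array([-1.35181889e+00,  4.87028590e-02,  9.75697408e-02,  1.62199218e+00,
        5.67916381e-07,  1.44295545e+00]), 'dq': array([ 0.00043315,  0.00084787, -0.00045046, -0.00046475, -0.00120558,
        0.00243781]), 'effort': array([ 4.22083176e-04, -3.38783526e+01,  3.20014107e+01,  2.01996026e-02,
       -1.70745725e-04,  3.41037811e-07]), 'ee_pos': array([ 0.17828429, -0.49314512,  0.23012798]), 'tool_rot': array([-3.09218420e+00, -5.41653280e-01,  1.65633027e-04]), 'force': array([0.09857702, 1.31508857, 0.38538057]), 'moment': array([-0.00447214,  0.00793562, -0.0241422 ]), 'finger_force': 0.0, 'opening': 0.08534366661232062}
```

View pics/a.png

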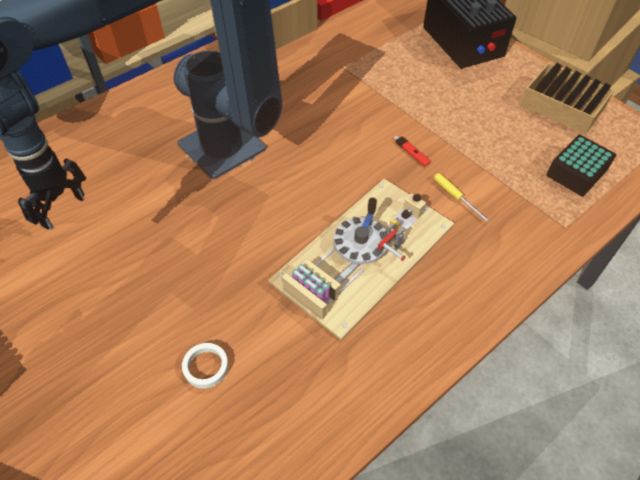

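View pics/b.png

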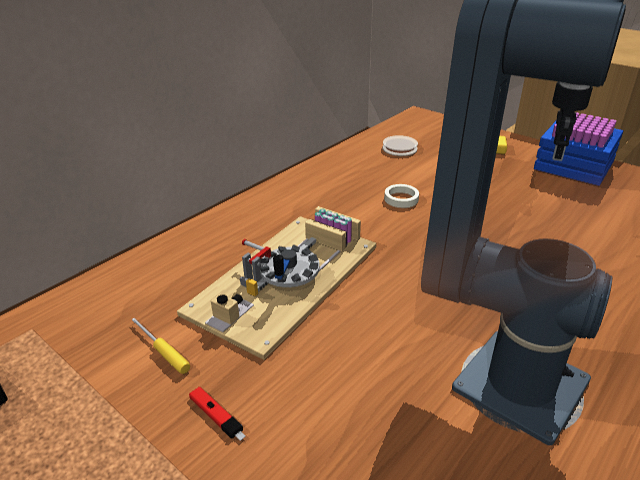

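The scene view shows the jig, with board corners near (387,180), (453,223), (340,337) and (271,281), knob top near (373,201) and red cap near (404,258). In the side view the cap is near (246,242) and the knob near (278,258).

```bash
cat > h.py <<'E'
import numpy as np,cv2
from scipy.spatial.transform import Rotation as Ro
def ray(f,u,v,z):
    d=f['R'].T@np.linalg.inv(f['intrinsics'])@np.array([u,v,1.]);c=-f['R'].T@f['t']
    return c+d*(z-c[2])/d[2]
def proj(f,X):
    p=f['intrinsics']@(f['R']@np.asarray(X)+f['t']);return p[:2]/p[2]
def tri(fs,uvs):
    P=[f['intrinsics']@np.c_[f['R'],f['t']] for f in fs]
    X=cv2.triangulatePoints(P[0],P[1],np.array(uvs[0],float).reshape(2,1),np.array(uvs[1],float).reshape(2,1));return (X[:3]/X[3]).ravel()
def J(o,yaw,p):
    c,s=np.cos(yaw),np.sin(yaw);p=np.asarray(p,float)/1000
    return np.array([o[0]+c*p[0]-s*p[1],o[1]+s*p[0]+c*p[1],p[2]])
E
python3 - <<'E'
from h import *
d=np.load('f0.npz');A={k[:-1]:d[k] for k in d if k[-1]=='a'};B={k[:-1]:d[k] for k in d if k[-1]=='b'}
for f,C in((A,[(387,180),(453,223),(340,337),(271,281)]),(B,[(263,357),(178,315),(302,217),(376,241)])):
    P=np.array([ray(f,*c,.015) for c in C]);
    r=cv2.minAreaRect((P[:,:2]*1000).astype(np.float32));e=P[0]-P[3]+P[1]-P[2]
    yaw=np.arctan2(-e[0],e[1]);c=P.mean(0)
    print(P.round(3),r,yaw,c-[.015*np.cos(yaw),.015*np.sin(yaw),0])
    print(-f['R'].T@f['t'])
print('cap',tri([A,B],[(404,258),(246,242)]),'knobtop',tri([A,B],[(373,201),(278,258)]))
# depth-based: board points
for n,f in(('A',A),('B',B)):
    z=f['z_map'];v,u=np.nonzero(z>0);X=(np.linalg.inv(f['intrinsics'])@np.array([u,v,np.ones_like(u)]))*z[v,u]
    W=(f['R'].T@(X-f['t'][:,None])).T
    hsv=cv2.cvtColor(f['color'],cv2.COLOR_BGR2HSV)[v,u]
    m=(abs(W[:,2]-.015)<.004)&(W[:,0]>.2)&(W[:,0]<.75)&(abs(W[:,1])<.4)
    m2=np.zeros(z.shape,np.uint8);m2[v[m],u[m]]=255;m2=cv2.morphologyEx(m2,cv2.MORPH_OPEN,np.ones((3,3)))
    q=W[m&(m2[v,u]>0)];print(n,len(q),cv2.minAreaRect((q[:,:2]*1000).astype(np.float32)))
E
```

```text
[[ 0.425  0.271  0.015]
 [ 0.65   0.297  0.015]
 [ 0.706 -0.155  0.015]
 [ 0.481 -0.183  0.015]] ((565.4463500976562, 57.819091796875), (226.68617248535156, 457.096923828125), 6.932112216949463) 0.12197537193676707 [0.55036826 0.05568585 0.015     ]
[ 1.14272038 -0.59301694  1.21988507]
[[ 0.407  0.275  0.015]
 [ 0.632  0.308  0.015]
 [ 0.696 -0.152  0.015]
 [ 0.474 -0.188  0.015]] ((553.0242919921875, 60.290771484375), (228.19732666015625, 468.39361572265625), 8.248030662536621) 0.14108570299502357 [0.53738186 0.05897762 0.015     ]
[-0.17454468  0.75867915  0.80141721]
cap [0.66524722 0.08150069 0.06975419] knobtop [0.51292019 0.12067968 0.11657944]
A 5421 ((559.6293334960938, 57.286590576171875), (242.20021057128906, 461.44097900390625), 7.227908134460449)
B 8040 ((559.3273315429688, 105.81988525390625), (285.1309814453125, 576.864990234375), 1.6222028732299805)
```

```bash
cat >> h.py <<'E'
O=np.array([.5447,.0554]);YAW=.128
def go(s,p,closing=None):
    """delta of tool (pointing down) to world TCP p, closing axis at world angle closing (mod pi)"""
    R=Ro.from_rotvec(s['tool_rot']).as_matrix()
    dp=R.T@(np.asarray(p)-s['ee_pos'])
    if closing is None: return dp.round(4),None
    best=None
    for c in(closing,closing+np.pi):
        y=np.array([np.cos(c),np.sin(c),0]);z=np.array([0,0,-1.]);T=np.c_[np.cross(y,z),y,z]
        r=np.degrees(Ro.from_matrix(R.T@T).as_rotvec());
        if best is None or np.linalg.norm(r)<np.linalg.norm(best):best=r
    return dp.round(4),best.round(2)
E
python3 - <<'E'
from h import *
from workcell import env
s=env.sense();R=Ro.from_rotvec(s['tool_rot']).as_matrix();print(R.round(3))
print(go(s,J(O,YAW,[98,10,200]),YAW+np.pi/2))
E
```

```text
[[ 0.94   0.34  -0.   ]
 [ 0.34  -0.94   0.002]
 [ 0.    -0.002 -1.   ]]
(array([ 0.6289, -0.3798,  0.0312]), array([-0.12, -0.  , 12.54]))
```

```bash
T='0.629,-0.380,0.031'
python3 -m creep '{"dr":[[0,0,3],[0,0,6],[0,0,9],[0,0,12.5],[0,0,12.5],[0,0,12.5],[0,0,12.5],[0,0,12.5],[0,0,12.5],[0,0,12.5],[0,0,12.5],[0,0,12.5]],"delta_pos":[[0.04,-0.024,0],[0.08,-0.048,0],[0.12,-0.072,0],[0.16,-0.096,0],[0.2,-0.12,0],[0.24,-0.144,0],[0.28,-0.168,0],[0.32,-0.192,0],[0.36,-0.216,0],[0.40,-0.24,0],[0.44,-0.265,0],[0.48,-0.29,0]],"grip":[1,1,1,1,1,1,1,1,1,1,0.5,0.5]}'
python3 - <<'E'
from h import *
from workcell import env
s=env.sense();print(go(s,J(O,YAW,[98,10,200]),YAW+np.pi/2))
E
```

```text
time: 1.3
ee_pos: [0.532, -0.056, 0.2307]
tool_rot: [-3.135, -0.202, 0.001]
force: [0.7, -0.5, -0.5]
opening: 0.0589
finger_force: 0.0
(array([ 0.125 , -0.1188,  0.0306]), array([-0.  ,  0.04,  0.05]))
```

```bash
python3 -m creep '{"dr":[[0,0,0],[0,0,0],[0,0,0],[0,0,0],[0,0,0],[0,0,0],[0,0,0]],"delta_pos":[[0.035,-0.033,0.01],[0.07,-0.066,0.02],[0.105,-0.1,0.03],[0.125,-0.119,0.03],[0.125,-0.119,0.03],[0.125,-0.119,0.03],[0.125,-0.119,0.03]],"grip":[0.5,0.5,0.5,0.5,0.5,0.5,0.5]}'
python3 - <<'E'
from h import *
from workcell import env
f=env.grab_frame("wrist");s=env.sense();print(s['ee_pos'],go(s,J(O,YAW,[98,10,200]),YAW+np.pi/2))
im=f['color'].copy();cv2.imwrite('pics/w1raw.png',im);np.savez('w1.npz',**f)
for p in([98,10,72],[64,10,72],[120,10,72],[58,60,72],[0,0,50],[-25,68,124]):
    u=proj(f,J(O,YAW,p));print(p,u.round());cv2.drawMarker(im,tuple(int(x) for x in u),(255,0,255),0,15,1)
cv2.imwrite('pics/w1.png',im)
E
```

```text
time: 2.0
ee_pos: [0.6395, 0.0753, 0.2014]
tool_rot: [3.135, 0.201, -0.001]
force: [0.3, -0.8, 0.1]
opening: 0.0424
finger_force: 0.0
[0.63955465 0.07506876 0.20176559] (array([ 0.0014, -0.0026,  0.0018]), array([ 0.02, -0.  , -0.04]))
[98, 10, 72] [320. 223.]
[64, 10, 72] [320. 262.]
[120, 10, 72] [320. 197.]
[58, 60, 72] [261. 269.]
[0, 0, 50] [331. 315.]
[-25, 68, 124] [246. 394.]
```

View pics/w1.png

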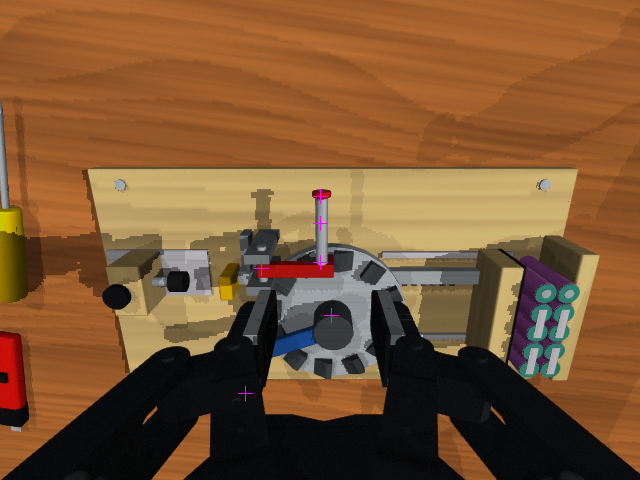

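The wrist view confirms the calibration: the bar lies at column 321, rows 195–265, on the predicted markers; the dog is at (226,283) and the rubber's front face near (189,282). Next is descending and gripping the bar.

```bash
python3 -m creep '{"dr":[[0,0,0],[0,0,0],[0,0,0],[0,0,0],[0,0,0],[0,0,0],[0,0,0],[0,0,0],[0,0,0],[0,0,0],[0,0,0],[0,0,0]],"delta_pos":[[0.001,-0.002,0.03],[0.001,-0.002,0.06],[0.001,-0.002,0.09],[0.001,-0.002,0.12],[0.001,-0.002,0.135],[0.001,-0.002,0.148],[0.001,-0.002,0.148],[0.001,-0.002,0.148],[0.001,-0.002,0.148],[0.001,-0.002,0.148],[0.001,-0.002,0.148],[0.001,-0.002,0.148]],"grip":[0.5,0.5,0.5,0.5,0.5,0.5,0.5,0.5,0,0,0,0]}' 20
python3 -m creep '{"dr":[[0,0,0],[0,0,0],[0,0,0]],"delta_pos":[[0,0,0],[0,0,0],[0,0,0]],"grip":[0,0,0]}'
python3 - <<'E'
from h import *
from workcell import env
s=env.sense();print(s['ee_pos'],go(s,J(O,YAW,[98,10,53]),YAW+np.pi/2))
for t in np.arange(.25,2.3,.25):print(t, (np.array([0,-(50-50*np.cos(t)),-50*np.sin(t)])/1000).round(4))
E
```

```text
time: 3.25
ee_pos: [0.6421, 0.0775, 0.0551]
tool_rot: [3.133, 0.201, 0.005]
force: [0.6, -2.1, 4.4]
opening: 0.0093
finger_force: 21.5
time: 3.55
ee_pos: [0.6421, 0.0776, 0.055]
tool_rot: [3.134, 0.201, 0.005]
force: [1.6, -4.1, 5.7]
opening: 0.0093
finger_force: 21.7
[0.64210022 0.07756628 0.05504258] (array([-0.0014, -0.0005,  0.002 ]), array([ 0.1 , -0.18,  0.01]))
0.25 [ 0.     -0.0016 -0.0124]
0.5 [ 0.     -0.0061 -0.024 ]
0.75 [ 0.     -0.0134 -0.0341]
1.0 [ 0.     -0.023  -0.0421]
1.25 [ 0.     -0.0342 -0.0474]
1.5 [ 0.     -0.0465 -0.0499]
1.75 [ 0.     -0.0589 -0.0492]
2.0 [ 0.     -0.0708 -0.0455]
2.25 [ 0.     -0.0814 -0.0389]
```

```bash
python3 -m creep '{"dr":[[0,0,0],[0,0,0],[0,0,0],[0,0,0],[0,0,0],[0,0,0],[0,0,0],[0,0,0],[0,0,0],[0,0,0]],"delta_pos":[[0,-0.0016,-0.0124],[0,-0.0061,-0.024],[0,-0.0134,-0.0341],[0,-0.023,-0.0421],[0,-0.0342,-0.0474],[0,-0.0465,-0.0499],[0,-0.0589,-0.0492],[0,-0.065,-0.0475],[0,-0.0708,-0.0455],[0,-0.0708,-0.0455]],"grip":[0,0,0,0,0,0,0,0,0,0]}'
python3 - <<'E'
from h import *
from workcell import env
s=env.sense();print(s['ee_pos'],go(s,J(O,YAW,[98,81,98.5]),YAW+np.pi/2),s['force'])
f=env.grab_frame("wrist");cv2.imwrite('pics/w2.png',f['color'])
E
```

```text
time: 4.55
ee_pos: [0.6326, 0.1503, 0.0988]
tool_rot: [-3.133, -0.204, -0.004]
force: [3.8, 1.5, 5.4]
opening: 0.009
finger_force: 21.8
[0.63262134 0.15027514 0.09884386] (array([-0.0013,  0.0019,  0.0003]), array([-0.12, -0.15,  0.11])) [3.79718388 1.54600069 5.3525773 ]
```

View pics/w2.png

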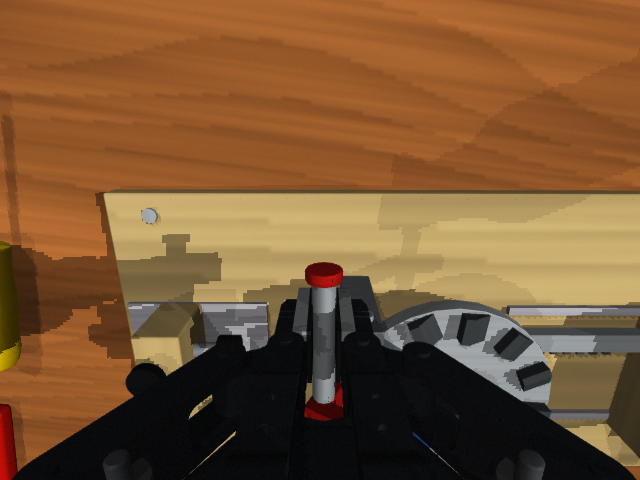

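The bar is still between the pads (cap at (323,273)) and the pawl is past upright. Next I release it, lift, and go to the knob.

```bash
python3 -m creep '{"dr":[[0,0,0],[0,0,0],[0,0,0],[0,0,0],[0,0,0],[0,0,0],[0,0,0],[0,0,0],[0,0,0],[0,0,0]],"delta_pos":[[0,0,0],[0,0,0],[0,0,0],[0,0,0],[0,0,-0.03],[0,0,-0.06],[0,0,-0.095],[0,0,-0.095],[0,0,-0.095],[0,0,-0.095]],"grip":[0.5,0.5,0.5,0.5,0.5,0.5,0.5,0.5,0.5,0.5]}'
python3 - <<'E'
from h import *
from workcell import env
k=72*np.array([np.cos(1.92),np.sin(1.92)])
s=env.sense();print(s['ee_pos'],go(s,J(O,YAW,[*k,190]),YAW+np.pi/2),s['opening'])
E
```

```text
time: 5.6
ee_pos: [0.6309, 0.1483, 0.1923]
tool_rot: [3.135, 0.202, -0.004]
force: [0.6, 0.4, 0.3]
opening: 0.0427
finger_force: 0.0
[0.63093461 0.14831739 0.19231961] (array([-0.122 ,  0.0134,  0.0026]), array([-0.  ,  0.15,  0.02])) 0.04268558940571225
```

```bash
python3 -m creep '{"dr":[[0,0,0],[0,0,0],[0,0,0],[0,0,0],[0,0,0],[0,0,0]],"delta_pos":[[-0.04,0.005,0],[-0.08,0.009,0],[-0.122,0.013,0.002],[-0.122,0.013,0.002],[-0.122,0.013,0.002],[-0.122,0.013,0.002]],"grip":[0.5,0.5,0.5,0.5,0.5,0.5]}'
python3 - <<'E'
from h import *
from workcell import env
k=72*np.array([np.cos(1.92),np.sin(1.92)])
s=env.sense();print(s['ee_pos'],go(s,J(O,YAW,[*k,88]),YAW+np.pi/2),s['opening'],s['force'])
for n in('wrist','scene','side'):
  f=env.grab_frame(n);np.savez('k_%s.npz'%n,**f);im=f['color']
  print(n,[proj(f,J(O,YAW,p)).round() for p in([*k,124],[98,85,115])])
  if n=='wrist':cv2.imwrite('pics/w3.png',im)
  if n=='scene':
    c=im[180:280,340:460];cv2.imwrite('pics/s3.png',cv2.resize(c,None,fx=5,fy=5))
E
```

```text
time: 6.2
ee_pos: [0.5129, 0.12, 0.1913]
tool_rot: [-3.135, -0.202, -0.0]
force: [0.2, 0.4, 0.4]
opening: 0.0426
finger_force: 0.0
[0.51287253 0.1200377  0.19131798] (array([-0.0013,  0.0005,  0.1033]), array([-0.  , -0.  ,  0.03])) 0.04255447505914294 [0.20666793 0.44407061 0.3678322 ]
wrist [array([324., 254.]), array([293.,  43.])]
scene [array([372., 199.]), array([415., 223.])]
side [array([278., 255.]), array([229., 245.])]
```

View pics/w3.png

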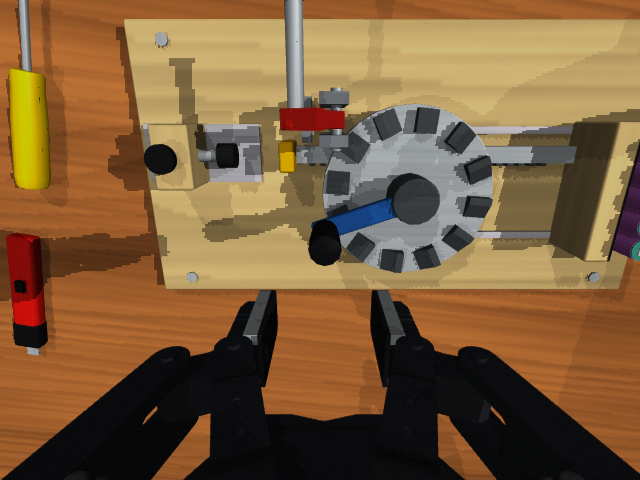

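View pics/s3.png

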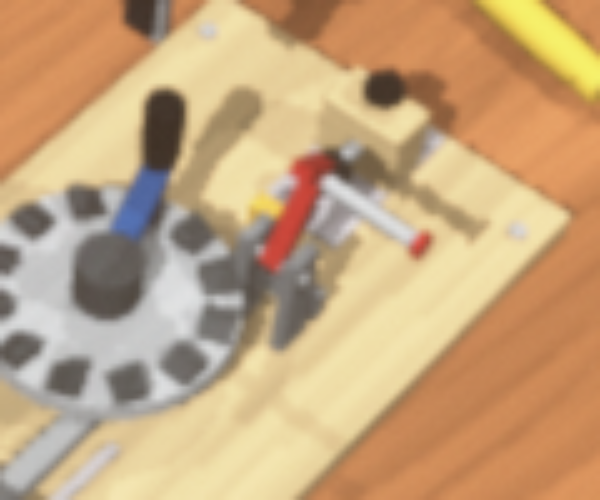

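The pawl lies back on its own: its red body runs across the wrist view at (312,119) and its bar goes up at (294,50). The knob top is at (324,248), the dog's face at column 279 and the rubber's front at column 239.

```bash
python3 -m creep '{"dr":[[0,0,0],[0,0,0],[0,0,0],[0,0,0],[0,0,0],[0,0,0],[0,0,0],[0,0,0],[0,0,0],[0,0,0],[0,0,0],[0,0,0]],"delta_pos":[[-0.001,0,0.03],[-0.001,0,0.06],[-0.001,0,0.085],[-0.001,0,0.1],[-0.001,0,0.103],[-0.001,0,0.103],[-0.001,0,0.103],[-0.001,0,0.103],[-0.001,0,0.103],[-0.001,0,0.103],[-0.001,0,0.103],[-0.001,0,0.103]],"grip":[0.5,0.5,0.5,0.5,0.5,0.5,0,0,0,0,0,0]}' 50
python3 - <<'E'
from h import *
from workcell import env
s=env.sense();print(s['ee_pos'],s['force'],s['opening'])
c,sn=np.cos(YAW),np.sin(YAW);R=np.array([[c,sn],[-sn,c]])
p=R@(s['ee_pos'][:2]-O);print('jig',p,'angle',np.arctan2(p[1],p[0]),np.hypot(*p))
f=np.load('k_wrist.npz')
print('dog y',R@(ray(f,279,157,.05)[:2]-O),'rubber',R@(ray(f,239,156,.042)[:2]-O))
for w in np.arange(.1,2.4,.1):
    d=72*(np.array([np.cos(1.92+w),np.sin(1.92+w)])-np.array([np.cos(1.92),np.sin(1.92)]));print(round(w,2),[round(d[0]/1000,4),round(-d[1]/1000,4),0])
E
```

```text
time: 7.55
ee_pos: [0.5129, 0.1195, 0.0909]
tool_rot: [3.134, 0.201, 0.006]
force: [0.5, -1.8, 5.7]
opening: 0.0201
finger_force: 49.4
[0.51292444 0.11952548 0.0908807 ] [ 0.51317432 -1.79308532  5.73975777] 0.02010671680324082
jig [-0.02332994  0.06765706] angle 1.9028547636077446 0.07156649791437363
dog y [0.0296551  0.10346517] rubber [0.02966476 0.13714742]
0.1 [np.float64(-0.0066), np.float64(0.0028), 0]
0.2 [np.float64(-0.0129), np.float64(0.0062), 0]
0.3 [np.float64(-0.0189), np.float64(0.0103), 0]
0.4 [np.float64(-0.0244), np.float64(0.0149), 0]
0.5 [np.float64(-0.0294), np.float64(0.0201), 0]
0.6 [np.float64(-0.0339), np.float64(0.0257), 0]
0.7 [np.float64(-0.0378), np.float64(0.0318), 0]
0.8 [np.float64(-0.0411), np.float64(0.0382), 0]
0.9 [np.float64(-0.0437), np.float64(0.0449), 0]
1.0 [np.float64(-0.0456), np.float64(0.0518), 0]
1.1 [np.float64(-0.0468), np.float64(0.0589), 0]
1.2 [np.float64(-0.0473), np.float64(0.0661), 0]
1.3 [np.float64(-0.0471), np.float64(0.0733), 0]
1.4 [np.float64(-0.0462), np.float64(0.0804), 0]
1.5 [np.float64(-0.0446), np.float64(0.0874), 0]
1.6 [np.float64(-0.0423), np.float64(0.0943), 0]
1.7 [np.float64(-0.0393), np.float64(0.1008), 0]
1.8 [np.float64(-0.0357), np.float64(0.107), 0]
1.9 [np.float64(-0.0314), np.float64(0.1128), 0]
2.0 [np.float64(-0.0266), np.float64(0.1182), 0]
2.1 [np.float64(-0.0213), np.float64(0.1231), 0]
2.2 [np.float64(-0.0156), np.float64(0.1274), 0]
2.3 [np.float64(-0.0094), np.float64(0.1311), 0]
```

Contact is expected near 1.1 rad. I'll turn to 0.9 rad first, then feel the rest.

```bash
python3 -m creep '{"dr":[[0,0,0],[0,0,0],[0,0,0],[0,0,0],[0,0,0],[0,0,0],[0,0,0],[0,0,0],[0,0,0],[0,0,0],[0,0,0]],"delta_pos":[[-0.0066,0.0028,0],[-0.0129,0.0062,0],[-0.0189,0.0103,0],[-0.0244,0.0149,0],[-0.0294,0.0201,0],[-0.0339,0.0257,0],[-0.0378,0.0318,0],[-0.0411,0.0382,0],[-0.0437,0.0449,0],[-0.0437,0.0449,0],[-0.0437,0.0449,0]],"grip":[0,0,0,0,0,0,0,0,0,0,0]}'
cat > st.py <<'E'
from h import *
from workcell import env
s=env.sense();c,sn=np.cos(YAW),np.sin(YAW);R=np.array([[c,sn],[-sn,c]])
p=R@(s['ee_pos'][:2]-O);F=R@s['force'][:2];a=np.arctan2(p[1],p[0])%6.2832
print('t',s['time'],'jig',p.round(4),'w',a-1.92,'r',np.hypot(*p),'Ftan',-F@[-np.sin(a),np.cos(a)],'Frad',F@[np.cos(a),np.sin(a)],'grip',s['opening'],s['finger_force'])
print('1mm CCW tool step:',[-np.sin(a),-np.cos(a)])
E
python3 st.py
```

```text
time: 8.65
ee_pos: [0.4743, 0.0698, 0.0908]
tool_rot: [-3.135, -0.202, -0.004]
force: [-0.4, -0.4, 8.2]
opening: 0.0203
finger_force: 49.6
t 8.65 jig [-0.068   0.0232] w 0.8924165649710067 r 0.07184006129511278 Ftan -0.4901358822693204 Frad 0.280013083725585 grip 0.020255089346783398 49.63177930971142
1mm CCW tool step: [np.float64(-0.32326346344405926), np.float64(0.9463090051363515)]
```

```bash
python3 -m creep '{"dr":[[0,0,0],[0,0,0],[0,0,0],[0,0,0]],"delta_pos":[[-0.0006,0.0017,0],[-0.0011,0.0034,0],[-0.0016,0.0052,0],[-0.0019,0.0069,0]],"grip":[0,0,0,0]}'; python3 st.py
python3 -m creep '{"dr":[[0,0,0],[0,0,0],[0,0,0]],"delta_pos":[[-0.0002,0.001,0],[-0.0003,0.002,0],[-0.0003,0.002,0]],"grip":[0,0,0]}'; python3 st.py
```

```text
time: 9.05
ee_pos: [0.4733, 0.0638, 0.0908]
tool_rot: [-3.132, -0.203, -0.005]
force: [-0.2, 2.9, 8.4]
opening: 0.0204
finger_force: 49.6
t 9.05 jig [-0.0697  0.0174] w 0.9764060563060655 r 0.07185779132931862 Ftan 2.813259382080342 Frad 0.5794853385472372 grip 0.020389751293890764 49.64186788536608
1mm CCW tool step: [np.float64(-0.24273734555447513), np.float64(0.9700920477321558)]
time: 9.35
ee_pos: [0.4731, 0.0616, 0.0908]
tool_rot: [-3.132, -0.203, -0.004]
force: [-2.3, 2.3, 9.7]
opening: 0.0196
finger_force: 49.7
t 9.35 jig [-0.0702  0.0153] w 1.0067371855857412 r 0.07189790047096901 Ftan 2.11612819862679 Frad 2.482536971759402 grip 0.019591283196648168 49.67763734981418
1mm CCW tool step: [np.float64(-0.21320622172466488), np.float64(0.9770072195321245)]
```

```bash
cat >> st.py <<'E'
import sys
Ft=-F@[-np.sin(a),np.cos(a)]
sys.exit(0 if Ft<4.5 else 1)
E
python3 -m creep '{"dr":[[0,0,0],[0,0,0]],"delta_pos":[[-0.0002,0.001,0],[-0.0002,0.001,0]],"grip":[0,0]}' >/dev/null; python3 st.py &&
python3 -m creep '{"dr":[[0,0,0],[0,0,0]],"delta_pos":[[-0.0002,0.001,0],[-0.0002,0.001,0]],"grip":[0,0]}' >/dev/null&& python3 st.py &&
python3 -m creep '{"dr":[[0,0,0],[0,0,0]],"delta_pos":[[-0.0002,0.001,0],[-0.0002,0.001,0]],"grip":[0,0]}' >/dev/null&& python3 st.py &&
python3 -m creep '{"dr":[[0,0,0],[0,0,0]],"delta_pos":[[-0.0001,0.001,0],[-0.0001,0.001,0]],"grip":[0,0]}' >/dev/null&& python3 st.py &&
python3 -m creep '{"dr":[[0,0,0],[0,0,0]],"delta_pos":[[-0.0001,0.001,0],[-0.0001,0.001,0]],"grip":[0,0]}' >/dev/null&& python3 st.py &&
python3 -m creep '{"dr":[[0,0,0],[0,0,0]],"delta_pos":[[-0.0001,0.001,0],[-0.0001,0.001,0]],"grip":[0,0]}' >/dev/null&& python3 st.py
```

```text
t 9.55 jig [-0.0704  0.0144] w 1.0205266091473044 r 0.07188560619594916 Ftan 2.622228684655433 Frad 1.2566112541159593 grip 0.019701171943839624 49.67759120394476
1mm CCW tool step: [np.float64(-0.19971401223680044), np.float64(0.9798542306467218)]
t 9.75 jig [-0.0706  0.0134] w 1.0344956527340807 r 0.07188289783257516 Ftan 2.4949856246620645 Frad 1.688406923077622 grip 0.020125781262922412 49.67832138994709
1mm CCW tool step: [np.float64(-0.18600734573180003), np.float64(0.9825483536873951)]
t 9.95 jig [-0.0708  0.0124] w 1.0485873614596923 r 0.07189333321562857 Ftan 2.157949548287006 Frad 1.5462409992013322 grip 0.020381714821416885 49.67880577314645
1mm CCW tool step: [np.float64(-0.17214355074352466), np.float64(0.9850718745032829)]
t 10.15 jig [-0.071   0.0114] w 1.0626795371747222 r 0.07189302405229323 Ftan 1.888494266957587 Frad 0.8070025635386424 grip 0.020308121819336125 49.69161576242186
1mm CCW tool step: [np.float64(-0.15824511159405172), np.float64(0.987399860571484)]
t 10.35 jig [-0.0711  0.0104] w 1.077105838929079 r 0.07188728487556872 Ftan 2.4505734991787738 Frad 1.6672394286572394 grip 0.0199614510094995 49.70078661397565
1mm CCW tool step: [np.float64(-0.1439846107820806), np.float64(0.9895799269679699)]
t 10.55 jig [-0.0713  0.0094] w 1.0909147042339353 r 0.07191600263776846 Ftan 1.4749554815747272 Frad 2.6326632572410147 grip 0.020148954358220394 49.707407641690224
1mm CCW tool step: [np.float64(-0.13030634152441925), np.float64(0.9914737804695197)]
```

```bash
s(){ python3 st.py|head -1; python3 st.py >/dev/null; }
python3 -m creep '{"dr":[[0,0,0],[0,0,0]],"delta_pos":[[-0.0001,0.001,0],[-0.0001,0.001,0]],"grip":[0,0]}' >/dev/null; s &&
python3 -m creep '{"dr":[[0,0,0],[0,0,0]],"delta_pos":[[-0.0001,0.001,0],[-0.0001,0.001,0]],"grip":[0,0]}' >/dev/null&& s &&
python3 -m creep '{"dr":[[0,0,0],[0,0,0]],"delta_pos":[[-0.0001,0.001,0],[-0.0001,0.001,0]],"grip":[0,0]}' >/dev/null&& s &&
python3 -m creep '{"dr":[[0,0,0],[0,0,0]],"delta_pos":[[-0.0001,0.001,0],[-0.0001,0.001,0]],"grip":[0,0]}' >/dev/null&& s &&
python3 -m creep '{"dr":[[0,0,0],[0,0,0]],"delta_pos":[[-0.0001,0.001,0],[-0.0001,0.001,0]],"grip":[0,0]}' >/dev/null&& s &&
python3 -m creep '{"dr":[[0,0,0],[0,0,0]],"delta_pos":[[-0.0001,0.001,0],[-0.0001,0.001,0]],"grip":[0,0]}' >/dev/null&& s &&
python3 -m creep '{"dr":[[0,0,0],[0,0,0]],"delta_pos":[[0,0.001,0],[0,0.001,0]],"grip":[0,0]}' >/dev/null&& s &&
python3 -m creep '{"dr":[[0,0,0],[0,0,0]],"delta_pos":[[0,0.001,0],[0,0.001,0]],"grip":[0,0]}' >/dev/null&& s
```

```text
t 10.75 jig [-0.0714  0.0084] w 1.1049440641901662 r 0.07192855845250895 Ftan 1.059065947387621 Frad 2.1803045006994233 grip 0.020379441215801996 49.71143875387497
t 10.95 jig [-0.0715  0.0073] w 1.119200734727186 r 0.07190604509916391 Ftan 1.7554178845353747 Frad 1.7003093913110001 grip 0.020070040243635255 49.714111543726176
t 11.15 jig [-0.0717  0.0063] w 1.133354965463543 r 0.07193611225486188 Ftan 2.032287246217262 Frad 0.8389150444402983 grip 0.020359385516148194 49.71554867690429
t 11.35 jig [-0.0717  0.0053] w 1.1472619461995652 r 0.07193357651843584 Ftan 1.6024694233692154 Frad 0.8988452536600494 grip 0.01993311422541803 49.716075923061
t 11.55 jig [-0.0718  0.0043] w 1.1613240513174237 r 0.07195129008426791 Ftan 1.0303635722406572 Frad 1.2170341940796736 grip 0.020331297691758003 49.71589258115273
t 11.75 jig [-0.0719  0.0033] w 1.1755470602905262 r 0.07196564817314716 Ftan 1.7138467610082027 Frad 1.8705613310262073 grip 0.020224212062791177 49.71376814239193
t 11.95 jig [-0.0719  0.0023] w 1.18972631089401 r 0.0719319533216822 Ftan 2.3435585438700968 Frad 1.5135283329149025 grip 0.02017851534062015 49.71675410110038
t 12.15 jig [-0.072   0.0013] w 1.2037749279253496 r 0.0719775054897471 Ftan 2.145761937333413 Frad 2.217542091807082 grip 0.0201294550103381 49.718697602511384
```

```bash
s(){ python3 st.py|head -1|cut -c1-150; python3 st.py >/dev/null; }
python3 -m creep '{"dr":[[0,0,0],[0,0,0]],"delta_pos":[[0,0.001,0],[0,0.001,0]],"grip":[0,0]}' >/dev/null; s &&
python3 -m creep '{"dr":[[0,0,0],[0,0,0]],"delta_pos":[[0,0.001,0],[0,0.001,0]],"grip":[0,0]}' >/dev/null&& s &&
python3 -m creep '{"dr":[[0,0,0],[0,0,0]],"delta_pos":[[0,0.001,0],[0,0.001,0]],"grip":[0,0]}' >/dev/null&& s &&
python3 -m creep '{"dr":[[0,0,0],[0,0,0]],"delta_pos":[[0,0.001,0],[0,0.001,0]],"grip":[0,0]}' >/dev/null&& s &&
python3 -m creep '{"dr":[[0,0,0],[0,0,0]],"delta_pos":[[0,0.001,0],[0,0.001,0]],"grip":[0,0]}' >/dev/null&& s &&
python3 -m creep '{"dr":[[0,0,0],[0,0,0]],"delta_pos":[[0,0.001,0],[0,0.001,0]],"grip":[0,0]}' >/dev/null&& s &&
python3 -m creep '{"dr":[[0,0,0],[0,0,0]],"delta_pos":[[0.0001,0.001,0],[0.0001,0.001,0]],"grip":[0,0]}' >/dev/null&& s &&
python3 -m creep '{"dr":[[0,0,0],[0,0,0]],"delta_pos":[[0.0001,0.001,0],[0.0001,0.001,0]],"grip":[0,0]}' >/dev/null&& s
python3 - <<'E'
from workcell import env
import cv2,numpy as np
f=env.grab_frame("scene");cv2.imwrite('pics/s4.png',cv2.resize(f['color'][180:280,340:460],None,fx=5,fy=5))
E
```

```text
t 12.35 jig [-0.072   0.0003] w 1.217688472169669 r 0.07199462459273222 Ftan 2.778585985574278 Frad 1.397741634431178 grip 0.020301184661091563 49.721
t 12.55 jig [-0.072  -0.0007] w 1.2317481215982196 r 0.07198723726038969 Ftan 2.308043318143703 Frad 2.804782293338796 grip 0.02015231914333498 49.722
t 12.75 jig [-0.072  -0.0013] w 1.2395260249157363 r 0.07201657300845617 Ftan 2.619689676047763 Frad 1.4140885520236974 grip 0.019910955487986326 49.7
t 12.95 jig [-0.072  -0.0016] w 1.2442371282073044 r 0.07199636753821598 Ftan 3.8226635410858454 Frad 0.39401704652612807 grip 0.020082626194135353 49
t 13.15 jig [-0.072 -0.002] w 1.248803899783443 r 0.07204830817832426 Ftan 5.023150627141791 Frad 1.521680103913773 grip 0.019839654582566806 49.80534
```

View pics/s4.png

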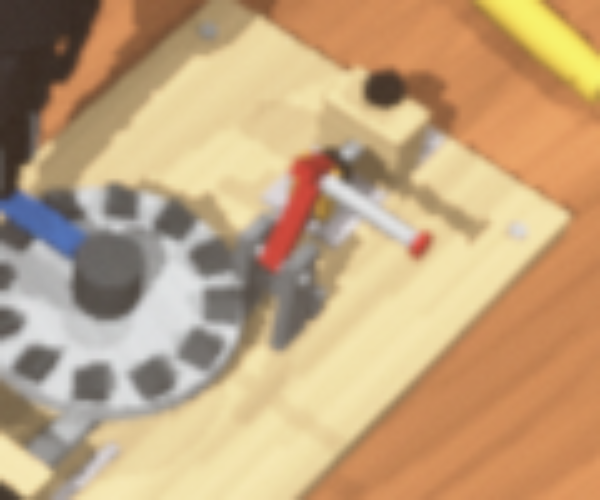

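The wheel has turned, the dog (322,205) has reached the buffer behind the pawl, and the force is rising about 1.2 N per mm of command. Pressing further to about 9 N at the knob.

```bash
s(){ python3 st.py|head -1|cut -c1-150; }
python3 -m creep '{"dr":[[0,0,0],[0,0,0],[0,0,0]],"delta_pos":[[0,0.001,0],[0,0.002,0],[0,0.002,0]],"grip":[0,0,0]}' >/dev/null; s
python3 -m creep '{"dr":[[0,0,0],[0,0,0],[0,0,0]],"delta_pos":[[0,0.001,0],[0,0.0015,0],[0,0.0015,0]],"grip":[0,0,0]}' >/dev/null; s
python3 -m creep '{"dr":[[0,0,0],[0,0,0],[0,0,0]],"delta_pos":[[0,0,0],[0,0,0],[0,0,0]],"grip":[0,0,0]}' >/dev/null; s
```

```text
t 13.5 jig [-0.072  -0.0026] w 1.258258414624887 r 0.072040755498099 Ftan 9.506432622867587 Frad 0.9927326918266028 grip 0.019991481739068503 49.91648
t 13.8 jig [-0.072  -0.0031] w 1.2644316231297443 r 0.07204189327497963 Ftan 12.267786010944512 Frad 1.068527301578191 grip 0.020214516784597614 49.99
t 14.1 jig [-0.072  -0.0031] w 1.2641229103458045 r 0.07203458855649802 Ftan 11.716123616002964 Frad 0.5189177047373871 grip 0.020276481236150324 49.9
```

```bash
s(){ python3 st.py|head -1|cut -c1-150; }
python3 -m creep '{"dr":[[0,0,0],[0,0,0],[0,0,0],[0,0,0],[0,0,0]],"delta_pos":[[0,-0.001,0],[0,-0.002,0],[0,-0.003,0],[0,-0.0035,0],[0,-0.0035,0]],"grip":[0,0,0,0,0]}' >/dev/null; s
```

```text
t 14.6 jig [-0.072  -0.0022] w 1.2523956669412089 r 0.07200796184717768 Ftan 5.135825916296673 Frad 0.7347166570463463 grip 0.019991334336006913 49.83
```

```bash
s(){ python3 st.py|head -1|cut -c1-150; }
python3 -m creep '{"dr":[[0,0,0],[0,0,0],[0,0,0]],"delta_pos":[[0,-0.001,0],[0,-0.0014,0],[0,-0.0014,0]],"grip":[0,0,0]}' >/dev/null; s
python3 -m creep '{"dr":[[0,0,0],[0,0,0],[0,0,0],[0,0,0],[0,0,0]],"delta_pos":[[0,0,0],[0,0,0],[0,0,0],[0,0,0],[0,0,0]],"grip":[0.5,0.5,0.5,0.5,0.5]}' >/dev/null; s
python3 -m creep '{"dr":[[0,0,0],[0,0,0],[0,0,0],[0,0,0],[0,0,0],[0,0,0]],"delta_pos":[[0,0,-0.025],[0,0,-0.05],[0,0,-0.075],[0,0,-0.1],[0,0,-0.1],[0,0,-0.1]],"grip":[0.5,0.5,0.5,0.5,0.5,0.5]}'
python3 - <<'E'
from h import *
from workcell import env
s=env.sense();print(go(s,J(O,YAW,[98,84,185]),YAW+np.pi/2))
E
```

```text
t 14.9 jig [-0.072  -0.0018] w 1.2461212178088665 r 0.07197538905490464 Ftan 3.1383126951952334 Frad 1.7631952095622219 grip 0.020248715712568616 49.8
t 15.4 jig [-0.0727 -0.0033] w 1.2663328014225015 r 0.07273826864579105 Ftan 0.08624962663410143 Frad -0.6804572116900937 grip 0.042414068194784806 0.
time: 16.0
ee_pos: [0.4739, 0.0429, 0.1891]
tool_rot: [3.135, 0.202, 0.002]
force: [-0.5, -0.4, -0.3]
opening: 0.0426
finger_force: 0.0
(array([ 0.1698, -0.0873,  0.0043]), array([ 0.01, -0.07,  0.03]))
```

```bash
python3 -m creep '{"dr":[[0,0,0],[0,0,0],[0,0,0],[0,0,0],[0,0,0],[0,0,0],[0,0,0]],"delta_pos":[[0.043,-0.022,0],[0.085,-0.044,0],[0.128,-0.066,0.002],[0.17,-0.087,0.004],[0.17,-0.087,0.004],[0.17,-0.087,0.004],[0.17,-0.087,0.004]],"grip":[0.5,0.5,0.5,0.5,0.5,0.5,0.5]}'
python3 - <<'E'
from h import *
from workcell import env
s=env.sense();print(go(s,J(O,YAW,[98,85,97]),YAW+np.pi/2))
f=env.grab_frame("wrist");im=f['color'];u=proj(f,J(O,YAW,[98,85.2,115.2]));print(u)
cv2.drawMarker(im,tuple(int(x) for x in u),(255,0,255),0,15,1);cv2.imwrite('pics/w5.png',im)
E
```

```text
time: 16.7
ee_pos: [0.6299, 0.1495, 0.1839]
tool_rot: [-3.134, -0.204, 0.004]
force: [-0.3, -1.3, -0.7]
opening: 0.0422
finger_force: 0.0
(array([ 0.0017, -0.0025,  0.0869]), array([-0.04,  0.13,  0.12]))
[319.08183242 249.30705927]
```

View pics/w5.png

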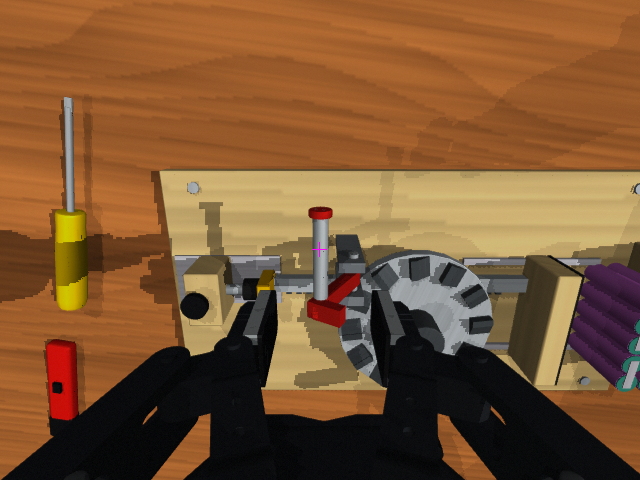

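The bar, at (320,250), sits on its predicted marker, and the dog (265,283) touches the rubber (252,288). Next is gripping it.

```bash
python3 -m creep '{"dr":[[0,0,0],[0,0,0],[0,0,0],[0,0,0],[0,0,0],[0,0,0],[0,0,0],[0,0,0],[0,0,0],[0,0,0],[0,0,0],[0,0,0]],"delta_pos":[[0.002,-0.002,0.03],[0.002,-0.002,0.06],[0.002,-0.002,0.08],[0.002,-0.002,0.087],[0.002,-0.002,0.087],[0.002,-0.002,0.087],[0.002,-0.002,0.087],[0.002,-0.002,0.087],[0.002,-0.002,0.087],[0.002,-0.002,0.087],[0.002,-0.002,0.087],[0.002,-0.002,0.087]],"grip":[0.5,0.5,0.5,0.5,0.5,0.5,0,0,0,0,0,0]}' 20
python3 - <<'E'
from h import *
from workcell import env
s=env.sense();print(s['ee_pos'],go(s,J(O,YAW,[98,85,97]),YAW+np.pi/2))
b=2.1
for t in (1.85,1.6,1.35,1.1,.85,.6,.4,.25,.15,.1):print(t, (np.array([0,50*np.cos(t)-50*np.cos(b),-50*np.sin(t)+50*np.sin(b)])/1000).round(4))
E
```

```text
time: 17.95
ee_pos: [0.6338, 0.1522, 0.0992]
tool_rot: [-3.132, -0.208, -0.004]
force: [0.0, 2.4, 5.3]
opening: 0.0092
finger_force: 20.8
[0.63380109 0.15217505 0.09922235] (array([-0.0027, -0.0004,  0.0022]), array([-0.15, -0.16,  0.26]))
1.85 [ 0.      0.0115 -0.0049]
1.6 [ 0.      0.0238 -0.0068]
1.35 [ 0.      0.0362 -0.0056]
1.1 [ 0.      0.0479 -0.0014]
0.85 [0.     0.0582 0.0056]
0.6 [0.     0.0665 0.0149]
0.4 [0.     0.0713 0.0237]
0.25 [0.     0.0737 0.0308]
0.15 [0.     0.0747 0.0357]
0.1 [0.     0.075  0.0382]
```

```bash
python3 -m creep '{"dr":[[0,0,0],[0,0,0],[0,0,0],[0,0,0],[0,0,0],[0,0,0],[0,0,0],[0,0,0],[0,0,0],[0,0,0],[0,0,0]],"delta_pos":[[0,0.0115,-0.0049],[0,0.0238,-0.0068],[0,0.0362,-0.0056],[0,0.0479,-0.0014],[0,0.0582,0.0056],[0,0.0665,0.0149],[0,0.0713,0.0237],[0,0.0737,0.0308],[0,0.0742,0.033],[0,0.0742,0.033],[0,0.0742,0.033]],"grip":[0,0,0,0,0,0,0,0,0,0,0]}'
python3 - <<'E'
from h import *
from workcell import env
s=env.sense();print(s['ee_pos'],s['force'],go(s,J(O,YAW,[98,10,53]),YAW+np.pi/2))
E
```

```text
time: 19.05
ee_pos: [0.6427, 0.0779, 0.0642]
tool_rot: [-3.134, -0.208, 0.0]
force: [4.7, 2.9, -0.1]
opening: 0.0092
finger_force: 19.7
[0.64266827 0.07793101 0.06420362] [ 4.69376292  2.8656086  -0.10726574] (array([-0.002 , -0.0002,  0.0112]), array([-0.06,  0.01,  0.25]))
```

```bash
python3 -m creep '{"dr":[[0,0,0],[0,0,0],[0,0,0],[0,0,0]],"delta_pos":[[0,0,0.001],[0,0,0.002],[0,0,0.003],[0,0,0.003]],"grip":[0,0,0,0]}'
python3 -m creep '{"dr":[[0,0,0],[0,0,0],[0,0,0],[0,0,0],[0,0,0],[0,0,0]],"delta_pos":[[0,0,0],[0,0,0],[0,0,0],[0,0,0],[0,0,0],[0,0,0]],"grip":[0.5,0.5,0.5,0.5,0.5,0.5]}'
python3 -m creep '{"dr":[[0,0,0],[0,0,0],[0,0,0],[0,0,0],[0,0,0],[0,0,0],[0,0,0],[0,0,0]],"delta_pos":[[0,0,-0.03],[0,0,-0.06],[0,0,-0.1],[0,0,-0.14],[0,0,-0.14],[0,0,-0.14],[0,0,-0.14],[0,0,-0.14]],"grip":[0.5,0.5,0.5,0.5,0.5,0.5,0.5,0.5]}'
python3 - <<'E'
from h import *
from workcell import env
f=env.grab_frame("wrist");im=f['color']
print(proj(f,J(O,YAW,[98,10,72])));cv2.imwrite('pics/w6.png',im)
E
```

```text
time: 19.45
ee_pos: [0.6428, 0.0779, 0.063]
tool_rot: [-3.134, -0.207, -0.001]
force: [0.8, 1.7, 5.1]
opening: 0.0091
finger_force: 20.1
time: 20.05
ee_pos: [0.6424, 0.0778, 0.0614]
tool_rot: [-3.133, -0.207, 0.001]
force: [-0.8, 0.1, -0.5]
opening: 0.0422
finger_force: 0.0
time: 20.85
ee_pos: [0.6416, 0.0777, 0.1994]
tool_rot: [-3.133, -0.207, 0.006]
force: [-0.0, 0.1, 0.2]
opening: 0.0428
finger_force: 0.0
[323.30969566 226.38022965]
```

View pics/w6.png

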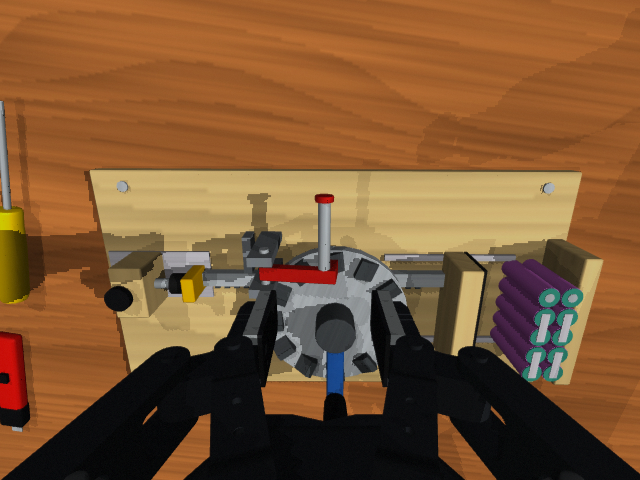

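The pawl is down with its bar at (325,235), and the dog (193,284) is against the rubber (177,284). I'll check the bar height by depth, then hand in.

Run:
```python
from h import *
from workcell import env
f=env.grab_frame("wrist");K=np.linalg.inv(f['intrinsics'])
h=[]
for v in range(215,260,5):
    z=f['z_map'][v,325];h.append((f['R'].T@(K@[325,v,1]*z-f['t']))[2])
h=np.median(h)-.005;t=np.arcsin((h-.072)/.05);print(h,t)
if t<.2: print(env.finish_job())
```

```text
0.07767298455350932 0.1137045418205016
the job is handed in; nothing more can be done
None
```

The job is handed in at about 21 s: the pawl went over and back, the dog was pressed on the rubber at an estimated 23 N, the dog was left resting against the rubber, and the pawl now lies on a tooth at about 0.11 rad with the gripper clear; the judge's verdict was not shown.

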